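Turn and hold the interlock reset key

TASK

Reset the machine's safety interlock: fold the yellow cover of the key switch all the way back to its stop, take the red key from its wooden stand, push it into the keyhole past the sticky pins until it is fully home, and turn it a quarter turn clockwise (seen from above) to its stop. The switch springs back, so finish while still holding the key turned, with the cover still folded back; leave the screw jar, the wax tin and the walnut block where they are.

Things in the scene. Friction and masses are not known exactly. Their poses are not given: they have to be found in the camera images.
- key_switch: interlock key switch fixed to the table: grey box 110 x 100 x 50 mm with an aluminium top. Origin at the centre of its underside; x points from its front (the cover's free edge) to its hinge, z up. Rims along the left and right edges (y = +-47 mm) rise to 58 mm, the hinge rail at the back (x = 49 to 57 mm) to 59 mm; small screw ears stick out at the foot of both sides.
- keyhole (a point): centre of the keyhole's mouth, 55 mm above the table over the middle of the box; axes as the box's. A steel funnel, 29 x 14 mm at the mouth, narrows over 5 mm of height to a slot 23 mm long (box x) and 8 mm wide (y) through a fixed 4 mm plate. The turning barrel lies under the plate. The key turns only within about 4 mm of fully home, and cannot be drawn out while turned.
- barrel_floor (a point): bottom of the barrel, 39 mm below the keyhole's mouth, 16 mm above the table: the key's tip stands here when fully home. The barrel's slot is 7 mm wide. On the way two pairs of sprung pins grip the blade, the first when the tip is about 20 mm, the second when it is about 11 mm above this point; each pair takes 8 to 12 N of push. Rocking the key a few degrees about its axis meanwhile is harmless.
- barrel (a joint): turn of the lock barrel, rad: 0 at rest with its slot in line with the keyhole, growing clockwise seen from above, hard stop at 1.5. A spring turns it back with 0.04 N m at 0 and 0.16 N m at 1.5. The key has about 0.1 rad of play in it.
- cover (a joint): angle of the cover, rad: 0 lying shut over the keyhole, 1.57 upright, stop at 2.1 leaning back. The hinge is stiff (0.1 N m) and the cover stays where it is left; it starts half open (0.7 to 1.0), in the way above the keyhole.
- cover_hinge (a point): middle of the cover's hinge axis, 62 mm above the table, 53 mm behind the keyhole (box x), axis along the box's y; axes as the box's
- cover_edge (a point): middle of the cover's free edge, a round bar of 8 mm diameter, 88 mm long; 100 mm from the hinge axis. The cover is a yellow plastic panel 4 mm thick and 96 mm wide. It is opened by pushing its free edge or underside up and back, away from the box's front.
- key: chunky steel key, 91 mm long, 60 g, standing tip down in the stand. Origin at the tip, z up the key, x along the blade's width. Blade 20 mm wide (x), 5 mm thick (y) up to z = 26 mm, round tip; neck of 6 mm diameter; collar of 18 mm diameter at z = 46 to 49 mm; flat red grip 34 mm wide (x), 10 mm thick (y), z = 49 to 91 mm. Alike either way round (half turn about z).
- key_stand: dark wooden stand fixed to the table, 60 x 46 mm and 52 mm tall on a foot of 72 x 58 mm; origin at the centre of its underside. The key hangs by its collar on the top, its blade in a slot 24 x 9 mm along the stand's x, its tip 6 mm above the table; it lifts straight out.
- screw_jar: white jar with black lid, 64 mm diameter, 78 mm tall, beside the key switch; origin at the centre of its underside; leave alone
- walnut_block: dark walnut block 45 x 60 x 35 mm beyond the stand; origin at the centre of its underside; leave alone
- wax_tin: round wax tin, 72 mm diameter, 26 mm tall; origin at the centre of its underside; leave alone

How it is judged:
On the way, in this order (a step that is already met when the one before it is completed fails the run):
1. the cover is folded back to its stop (value of joint cover above 1.9 rad), for 0.2 s.
2. the key is fully home in the keyhole (z of key in the frame of keyhole below -0.034 m and horizontal distance between key and keyhole below 0.004 m and angle between key's own z axis and vertical below 0.12 rad), for 0.1 s.
At the end, for the whole second after the job is handed in: The fingers still grip the key (more than 3 N); its tip is within 5 mm of fully home, within 4 mm of the keyhole's axis and upright within 0.12 rad; the barrel is held at more than 1.3 rad of its 1.5 rad turn; the cover is folded back beyond 1.9 rad (all of step 2 and value of joint barrel above 1.3 rad and velocity of joint barrel below 0.15 rad/s and value of joint cover above 1.9 rad and contact force between the fingers and key above 3 N); the arm keeps its last pose, push and grip.
It fails at once if the screw jar is pushed more than 25 mm or knocked over (distance of screw_jar from where it was at the start of the episode above 0.025 m or angle between screw_jar's own z axis and vertical above 0.5 rad).
It fails at once if the walnut block is pushed more than 25 mm or knocked over (distance of walnut_block from where it was at the start of the episode above 0.025 m or angle between walnut_block's own z axis and vertical above 0.5 rad).
It fails at once if the wax tin is pushed more than 25 mm or knocked over (distance of wax_tin from where it was at the start of the episode above 0.025 m or angle between wax_tin's own z axis and vertical above 0.5 rad).
It also fails if it takes over 67 s, if anything falls off the work surface, if the arm or the gripper's body presses on something with over 40 N, if the wrist force passes 120 N, or if a joint passes its speed limit or range.

ROBOT

A 7-joint arm with a two-finger parallel gripper is mounted at the origin on a cart in front of the work surface, level with it; the furniture and walls round the work are solid. World frame = base frame: x ahead of the robot, y to its left, z up, the work surface at z = 0. Lengths are in m, angles in rad, forces in N, time in s.
With the tool pointing down it reaches from about 0.425 to 0.875 m from the base axis. Payload 4.7 kg.
Tool frame: the origin (TCP) lies midway between the tips of the shut fingers; the grasp point (between the pads) lies 19 mm behind it; z points along the fingers, y is the line along which they close (so a half turn about z gives the same grasp; the last joint's range is limited). The gripper opens to 87 mm and grips with 3 to 60 N. Pads are 19 mm wide; open, the fingers measure 117 mm over their backs; the gripper's body (75 mm by 190 mm) begins 51 mm behind the grasp point.
Start: joints at [-1.186, 0.321, -0.07, 1.45, 0.023, 1.371, -0.057], TCP at [0.236, 0.606, 0.223] pointing down, gripper open.
Joint ranges: [-2.86, 2.86], [-0.3, 2.09], [-1.38, 1.24], [0.06, 2.45], [-1.56, 4.7], [0.09, 2.05], [-2.69, 2.69]. Speed limits (rad/s): [2.57, 2.57, 3.14, 3.14, 3.14, 3.14, 3.14].

INTERFACE

Orientations are given as a rotation vector (axis times angle).
In Python, from bench import ctrl gives the robot as it stands.
- The arm moves only by the shell command python3 inch.py [FORCE], which reads ROWS from standard input. ROWS is a JSON list of rows, 1 to 20 of them, each of 5 numbers: dx, dy, dz in units of 20 mm, then a turn about the tool's z in units of 0.2 rad, then the opening from 0.0 (shut) to 1.0 (fully open); each row is the pose to reach, as a shift and turn from the pose commanded when the command began, along the tool's axes at that moment; what a row does not reach only later rows make up. A row lasts 1/10 s, in which the tool goes at most 0.05 m and 0.15 rad, less where a joint would pass 70% of its speed; a pose out of reach is approached as far as the arm can. The fingers move at their own pace and stop on an object; FORCE is the grip in N (left out, the last holds). Time passes only in rows, so rows that do not move let the fingers close. It prints the time, the measured TCP pose, the force, the opening and the grip force at its end. Input that does not fit is refused with a message, and nothing moves.
- ctrl.get_state(): the state, without advancing time (a new reading comes with each control period).
- ctrl.get_image(name): name is "side" or "top" or "wrist"; returns the picture (384x512x3 uint8, red, green, blue); there is no depth.
- ctrl.camera_model(name): a dict with "vertical_fov" (degrees; the focal length in pixels is half the picture's height over the tangent of half this angle, whatever the lens; pixels are square), "cx", "cy" (the principal point, pixels), "rvec" (rotation vector, rad) and "tvec" (3), from world to camera coordinates, as OpenCV has them; the wrist camera has in their place "hand_eye" (4x4, takes a point from camera to tool coordinates, whose origin is the TCP and whose axes are the flange's). Camera axes: x right, y down, z forward; pixel columns grow to the right and rows downward; lengths in m; the calibration is good to about 2 mm. A picture is of the moment at which its call begins: read the wrist's pose just before it. camera_model takes no time and is no camera call.
- ctrl.close_job(): hands the job in; it is judged then, once.
The state is a dict: "time": time; "joint_positions": joint angles; "qd": joint speeds; "joint_torque": joint torques, N m; "position": TCP position; "tool_rot": TCP orientation; "ft_force": force on the tool from outside, world axes, zero at the start; "torque": the same for the moment, N m; "grip_width": opening from 0.0 (shut) to 1.0 (fully open); "grip_force": force on a finger pad.
Only numpy, scipy, OpenCV 4.12 (cv2) and the standard library are available. Lean on these libraries where they do the work, as an engineer would, in place of code of your own. Each camera call takes 0.05 s, during which the arm holds its last target. There are 200 camera calls.

## Working session

There is one attempt and no reset: what is moved stays moved. The work goes in short steps, Python scripts to look and compute and a shell command to move; the robot and the scene stay as the last step left them, time stands still between calls to the robot, and variables do not carry over. Pictures are saved under pics/ and viewed, at most 10 in all, crops included, and the job is handed in when it is done.

```bash
ls; mkdir -p pics
python3 - <<'E'
from bench import ctrl
import cv2,numpy as np
ims=[ctrl.get_image(n) for n in("top","side")]
for n,i in zip(("top","side"),ims):
    cv2.imwrite(f"pics/{n}0.png",cv2.resize(i[:,:,::-1],(800,600),interpolation=cv2.INTER_CUBIC)); 
    cv2.imwrite(f"pics/{n}0raw.png",i[:,:,::-1]); print(n,ctrl.camera_model(n))
print(ctrl.camera_model("wrist")); print(ctrl.get_state())
E
```

```text
bench.py
inch.py
pics
top {'vertical_fov': 43.072859981310906, 'cx': 254.2944700748393, 'cy': 193.71975814641203, 'rvec': array([ 2.14385324, -2.18874514,  0.12045399]), 'tvec': array([0.15793043, 0.59944455, 1.06307285])}
side {'vertical_fov': 50.35490043669993, 'cx': 257.207121323509, 'cy': 188.38575645369846, 'rvec': array([ 2.17918038, -0.43654271,  0.20214732]), 'tvec': array([-0.50043255,  0.29234576,  0.69086884])}
{'vertical_fov': 65.16808155379715, 'cx': 246.55971545559237, 'cy': 194.31945332214391, 'hand_eye': array([[ 6.35635427e-04, -9.51539391e-01, -3.07526232e-01,
         8.41833784e-02],
       [ 9.99999384e-01,  3.24884149e-04,  1.06168169e-03,
        -3.96004706e-04],
       [-9.10321553e-04, -3.07526717e-01,  9.51539011e-01,
        -1.62413962e-01],
       [ 0.00000000e+00,  0.00000000e+00,  0.00000000e+00,
         1.00000000e+00]])}
{'time': 0.1, 'joint_positions': array([-1.18591432,  0.32177346, -0.07007046,  1.45156923,  0.02257159,
        1.37080273, -0.05691489]), 'qd': array([ 1.06745860e-03,  3.94836154e-04,  8.79890641e-05, -4.93557830e-04,
       -1.43139966e-03, -2.84141915e-03,  4.01313821e-04]), 'joint_torque': array([-2.89944082e-04, -4.92567444e+01, -4.05799448e-01, -3.13404214e+01,
       -6.40735659e-02,  3.93745070e-02,  7.74025580e-05]), 'position': array([0.23538478, 0.60533985, 0.22154665]), 'tool_rot': array([-5.79054133e-01, -3.08750479e+00,  2.74526595e-03]), 'ft_force': array([-0.00958445, -0.59596527, -0.53508795]), 'torque': array([-0.04815299,  0.01211746,  0.0156605 ]), 'grip_force': 0.0, 'grip_width': 1.0047513515578543}
```

View pics/top0.png

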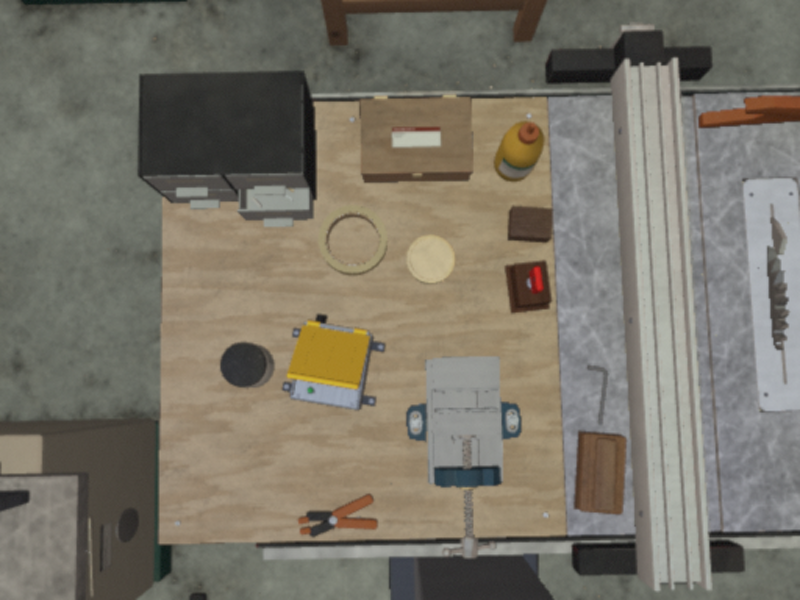

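View pics/side0.png

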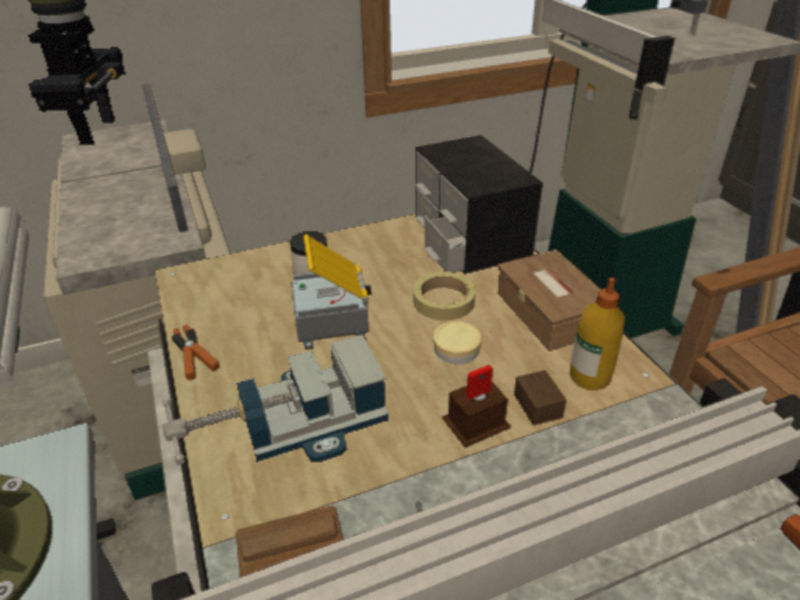

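The top view has image up as +x. The switch is at about (330,365) with its hinge on the far side, the stand and key are at (530,285), the jar is at (245,365), the tin at (430,258) and the block at (530,223). The side view shows the cover half open. I'll enlarge both.

```bash
cat > h.py <<'E'
import numpy as np,cv2
from bench import ctrl
def cam(n):
    m=ctrl.camera_model(n); f=192/np.tan(np.radians(m["vertical_fov"]/2))
    K=np.array([[f,0,m["cx"]],[0,f,m["cy"]],[0,0,1.]])
    if "rvec" in m: return K,m["rvec"],m["tvec"]
    s=ctrl.get_state(); T=np.eye(4);T[:3,:3]=cv2.Rodrigues(s["tool_rot"])[0];T[:3,3]=s["position"]
    C=np.linalg.inv(T@m["hand_eye"]); return K,cv2.Rodrigues(C[:3,:3])[0].ravel(),C[:3,3]
def proj(c,P): return cv2.projectPoints(np.array(P,float).reshape(-1,3),c[1],c[2],c[0],None)[0].reshape(-1,2)
def atz(c,uv,z):
    R=cv2.Rodrigues(c[1])[0]; o=-R.T@c[2]; d=R.T@np.linalg.inv(c[0])@np.array([uv[0],uv[1],1.]); return o+d*(z-o[2])/d[2]
def crop(im,x0,y0,w,h,s):
    o=cv2.resize(im[y0:y0+h,x0:x0+w],(w*s,h*s),interpolation=cv2.INTER_CUBIC)
    for k in range(0,w,10): cv2.putText(o,str(x0+k),(k*s,8),0,.3,(0,255,0),1);o[:5,k*s]=0
    for k in range(0,h,10): cv2.putText(o,str(y0+k),(0,k*s+4),0,.3,(0,255,0),1)
    return o
E
python3 - <<'E'
from h import *
t=cv2.imread("pics/top0raw.png");s=cv2.imread("pics/side0raw.png")
o=np.hstack([crop(t,175,195,75,72,6),crop(t,318,162,40,72,6)[:, :240]])
cv2.imwrite("pics/c1.png",o)
cv2.imwrite("pics/c2.png",np.hstack([crop(s,180,145,64,86,6),crop(s,280,225,62,86,6)]))
c=cam("top");print("campos",-cv2.Rodrigues(c[1])[0].T@c[2]);c=cam("side");print(-cv2.Rodrigues(c[1])[0].T@c[2])
E
```

```text
campos [0.48352397 0.14909282 1.12177341]
[ 0.32680666 -0.54150346  0.64278296]
```

View pics/c1.png

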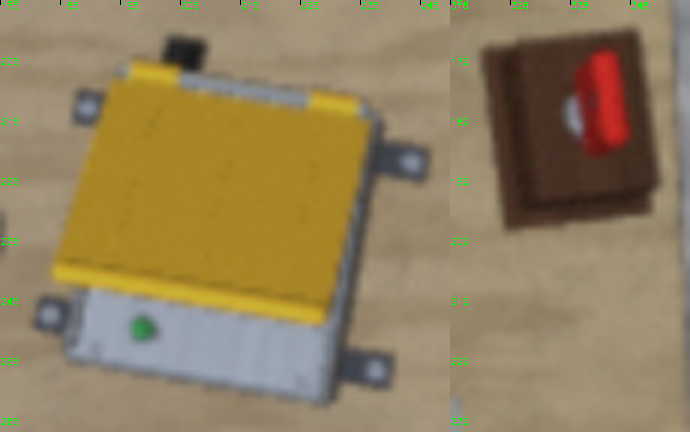

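View pics/c2.png

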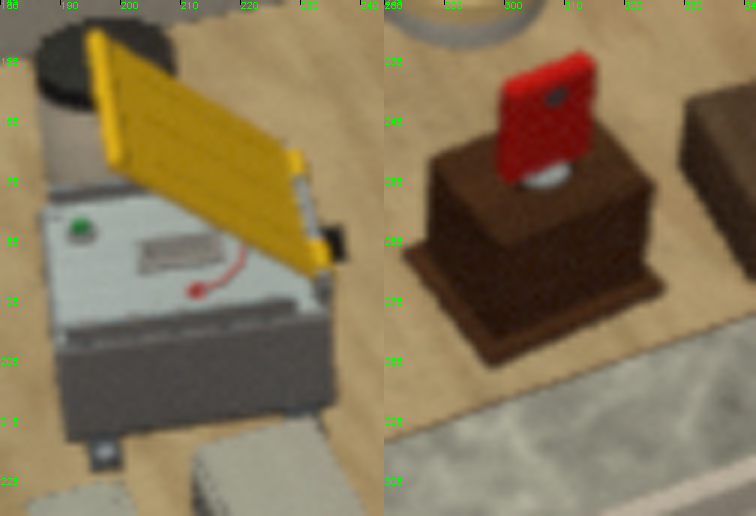

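```bash
cat > m.py <<'E'
from h import *
t,s=cam("top"),cam("side")
p=lambda c,uv,z:np.round(atz(c,uv,z)[:2],4)
C=lambda x,y:(175+x/6,195+y/6); D=lambda x,y:(318+(x-450)/6,162+y/6)
S=lambda x,y:(180+x/6,145+y/6); U=lambda x,y:(280+(x-384)/6,225+y/6)
print("ears");E=np.array([p(t,C(*q),.006) for q in[(88,107),(410,162),(50,315),(375,370)]]);print(E,E.mean(0))
print("front TL,TR",p(t,C(68,357),.05),p(t,C(330,402),.05),"rail",p(t,C(120,70),.059),p(t,C(378,110),.059))
print("keyhole side",p(s,S(181,252),.055))
print("side front rim corners", p(s,S(66,437),0),p(s,S(335,405),0), p(s,S(57,347),.05),p(s,S(333,308),.055))
print("bar in top for z",[(z,p(t,C(55,272),z),p(t,C(325,317),z)) for z in(.13,.14)])
print("bar in side for z",[(z,p(s,S(95,35),z),p(s,S(115,165),z)) for z in(.13,.14)])
print("stand top",[p(t,D(*q),.052) for q in[(515,45),(637,30),(658,188),(533,208)]])
print("stand foot",[p(t,D(*q),.0) for q in[(483,48),(507,228)]],[p(s,U(*q),.0) for q in[(403,257),(493,367),(665,290)]])
print("stand side top",[p(s,U(*q),.052) for q in[(430,157),(508,243),(652,185),(590,115)]])
print("key top, top view",[p(t,D(*q),.097) for q in[(605,55),(620,145)]],"side",[p(s,U(*q),.097) for q in[(503,85),(592,57)]])
print("jar,tin,block",p(t,(244*.64,364*.64),.078),p(t,(431*.64,258*.64),.026),p(t,(530*.64,222*.64),.035))
E
python3 m.py
```

```text
ears
[[0.5644 0.2947]
 [0.5408 0.1719]
 [0.4856 0.3096]
 [0.4623 0.1866]] [0.513275 0.2407  ]
front TL,TR [0.4701 0.2968] [0.4519 0.2017] rail [0.5739 0.276 ] [0.5573 0.1821]
keyhole side [0.5155 0.2349]
side front rim corners [0.4543 0.2068] [0.56   0.1832] [0.4549 0.2015] [0.5593 0.1764]
bar in top for z [(0.13, array([0.4998, 0.29  ]), array([0.4827, 0.199 ])), (0.14, array([0.4996, 0.2886]), array([0.4827, 0.1985]))]
bar in side for z [(0.13, array([0.5025, 0.2884]), array([0.4848, 0.197 ])), (0.14, array([0.499 , 0.2722]), array([0.4817, 0.1826]))]
stand top [array([ 0.6512, -0.0214]), array([ 0.6559, -0.0668]), array([ 0.5968, -0.0721]), array([ 0.5904, -0.0257])]
stand foot [array([ 0.6585, -0.0172]), array([ 0.588 , -0.0239])] [array([ 0.59  , -0.0227]), array([ 0.5969, -0.0779]), array([ 0.6659, -0.071 ])]
stand side top [array([ 0.5958, -0.0284]), array([ 0.6022, -0.0724]), array([ 0.6573, -0.0682]), array([ 0.6542, -0.0318])]
key top, top view [array([ 0.6399, -0.046 ]), array([ 0.6076, -0.05  ])] side [array([ 0.6104, -0.048 ]), array([ 0.6425, -0.0477])]
jar,tin,block [0.5175 0.3572] [0.6679 0.095 ] [ 0.7164 -0.05  ]
```

The measurements agree across both views:
- **Keyhole:** about (.5145, .2385), box yaw about -0.19.
- **Cover bar:** about (.493, .2435, .128), so the cover is at 0.72 rad.
- **Key:** about (.625, -.048), yaw about 0.08.

Next I'll work out the move to the front of the cover bar.

```bash
cat > d.py <<'E'
# python3 d.py x y z toolY_angle_deg  -> shift in tool axes ; z by default
import sys
from h import *
s=ctrl.get_state();R=cv2.Rodrigues(s["tool_rot"])[0];x,y,z,a=map(float,sys.argv[1:])
d=R.T@(np.array([x,y,z])-s["position"]);cur=np.degrees(np.arctan2(R[1,1],R[0,1]))
w=(cur-a+90)%180-90
print("d",d.round(4),"turn",np.radians(w).round(3),"curY",cur.round(1),"q",s["joint_positions"].round(2),"t",s["time"])
E
python3 d.py .4635 .249 .2215 79.1
```

```text
d [-0.3417 -0.2495  0.0005] turn -0.181 curY 68.8 q [-1.19  0.32 -0.07  1.45  0.02  1.37 -0.06] t 0.1
```
Distance .42 m → 10 rows. Rows are absolute shift from command start. Close fingers (opening 0).

The manual's scale: shifts go in units of 20 mm and turns go in units of 0.2 rad. Converting my numbers, -0.342 m is -17.1, -0.31 m is -15.5, -0.181 rad is -0.905.

```bash
echo '[[-1.7, -1.25, 0, 0, 0], [-3.4, -2.5, 0, 0, 0], [-5.1, -3.75, 0, -0.1, 0], [-6.8, -5, 0, -0.3, 0], [-8.5, -6.25, 0, -0.5, 0], [-10.2, -7.5, 0, -0.7, 0], [-12, -8.75, 0, -0.9, 0], [-13.7, -10, 0, -0.9, 0], [-15.5, -11.25, 0, -0.9, 0], [-17.1, -12.45, 0, -0.905, 0], [-17.1, -12.45, 0, -0.905, 0], [-17.1, -12.45, 0, -0.905, 0], [-17.1, -12.45, 0, -0.905, 0]]' | python3 inch.py 30; python3 d.py .4635 .249 .11 79.1
```

Run:
```python
from h import *
c=cam("wrist");i=ctrl.get_image("wrist")[:,:,::-1];cv2.imwrite("pics/w1.png",i)
print(proj(c,[(.5145,.2385,.055),(.625,-.048,.097),(.493,.2435,.128)]))
```

```text
time: 1.4
position: [0.4632, 0.2511, 0.2223]
tool_rot: [-0.295, -3.127, -0.0]
ft_force: [-0.1, 0.7, -0.8]
grip_width: 0.007
grip_force: 0.0
d [-0.0008 -0.0021  0.1123] turn 0.002 curY 79.2 q [-0.74  0.06  0.2   1.76 -0.01  1.32  0.85] t 1.4
[[244.29409444 218.91721363]
 [ 29.81643658 355.64785022]
 [244.735544   227.13699   ]]
```

View pics/w1.png

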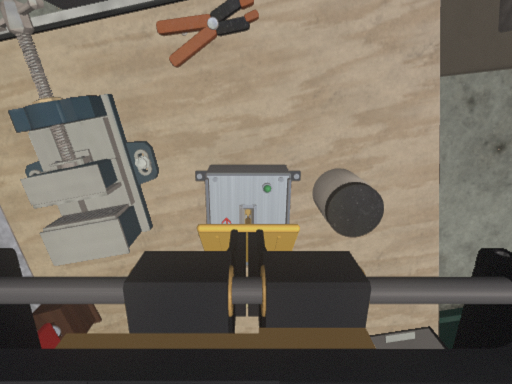

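The wrist view shows the cover bar at row 229, columns 199–298, centred at 248. The slot is around (248,213). That is about 4 px right of my projection, so the keyhole's y is nearer .241. Now I'll go down in front of the bar.

Converted, 0.113 m is 5.65, 0.1 m is 5.

```bash
echo '[[0, -0.05, 2.5, 0, 0], [0, -0.05, 5, 0, 0], [0, -0.05, 5.65, 0, 0], [0, -0.05, 5.65, 0, 0], [0, -0.05, 5.65, 0, 0]]' | python3 inch.py; echo '[[-0.25, 0, 0, 0, 0], [-0.5, 0, 0, 0, 0], [-0.75, 0, 0, 0, 0], [-1, 0, -0.15, 0, 0], [-1.25, 0, -0.3, 0, 0], [-1.5, 0, -0.5, 0, 0]]' | python3 inch.py
```

```text
time: 1.95
position: [0.4649, 0.2502, 0.1115]
tool_rot: [0.296, 3.126, 0.003]
ft_force: [0.9, 0.8, 0.1]
grip_width: 0.001
grip_force: 0.0
time: 2.55
position: [0.4912, 0.2449, 0.1206]
tool_rot: [-0.294, -3.123, -0.002]
ft_force: [-4.2, 1.4, 4.0]
grip_width: 0.005
grip_force: 2.4
```

Converted, -0.08 m is -4, -0.07 m is -3.5.

```bash
echo '[[-0.5, 0, -0.2, 0, 0], [-1, 0, -0.4, 0, 0], [-1.5, 0, -0.6, 0, 0], [-2, 0, -0.7, 0, 0], [-2.5, 0, -0.7, 0, 0], [-3, 0, -0.7, 0, 0], [-3.5, 0, -0.7, 0, 0], [-4, 0, -0.7, 0, 0]]' | python3 inch.py; echo '[[-0.25, 0, 0, 0, 0], [-0.5, 0, 0, 0, 0], [-0.75, 0, 0, 0, 0], [-0.75, 0, 0, 0, 0]]' | python3 inch.py
```

```text
time: 3.35
position: [0.5721, 0.2276, 0.1328]
tool_rot: [-0.298, -3.126, 0.001]
ft_force: [-1.0, 0.9, -0.4]
grip_width: 0.004
grip_force: 0.8
time: 3.75
position: [0.5875, 0.225, 0.1337]
tool_rot: [0.298, 3.126, 0.0]
ft_force: [-0.3, -0.1, -0.5]
grip_width: 0.007
grip_force: 0.0
```

```bash
echo '[[-0.2, 0, 0, 0, 0], [-0.4, 0, 0, 0, 0], [-0.4, 0, 0, 0, 0]]' | python3 inch.py; echo '[[-0.2, 0, 0, 0, 0], [-0.4, 0, 0, 0, 0], [-0.4, 0, 0, 0, 0]]' | python3 inch.py
python3 - <<'E'
from h import *
i=ctrl.get_image("side")[:,:,::-1];cv2.imwrite("pics/s2.png",crop(i,170,110,90,110,5))
E
```

```text
time: 4.05
position: [0.5944, 0.224, 0.1336]
tool_rot: [-0.297, -3.127, -0.001]
ft_force: [-2.3, 0.8, 0.3]
grip_width: 0.005
grip_force: 1.1
time: 4.35
position: [0.5955, 0.224, 0.1332]
tool_rot: [-0.293, -3.113, 0.002]
ft_force: [-18.5, -0.7, 10.0]
grip_width: 0.005
grip_force: 10.4
```

View pics/s2.png

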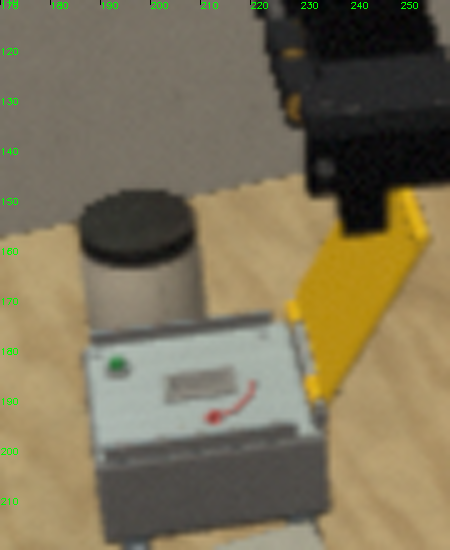

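The cover is back against its stop: the force rose to 18 N and it leans back in the picture, with the slot at side (210,187). I'll back off, open the gripper and look at the keyhole with the wrist camera.

Converted, 0.14 m is 7, 0.11 m is 5.5.

```bash
echo '[[1.5, 0, 0, 0, 0.3], [3.5, 0, -1, 0, 1], [5.5, 0, -2, 0, 1], [7, 0, -2.35, 0, 1], [7, 0, -2.35, 0, 1], [7, 0, -2.35, 0, 1], [7, 0, -2.35, 0, 1]]' | python3 inch.py
python3 - <<'E'
from h import *
c=cam("wrist");i=ctrl.get_image("wrist")[:,:,::-1].copy();cv2.imwrite("pics/w2raw.png",i)
s=ctrl.get_image("side")[:,:,::-1];cv2.imwrite("pics/s3raw.png",s)
t=ctrl.get_image("top")[:,:,::-1];cv2.imwrite("pics/t3raw.png",t)
P=proj(c,[(.5145,.2385,.055)])[0];print(P, c)
np.save("w2c.npy",np.array([*c[1],*c[2]]))
u,v=map(int,P)
a=crop(i,max(0,u-65),max(0,v-50),130,100,4);b=crop(t,175,195,75,72,5)[:, :270]
o=np.zeros((400,790,3),np.uint8);o[:400,:520]=a[:400,:520];o[:360,520:790]=b;cv2.imwrite("pics/c3.png",o)
E
```

```text
time: 5.1
position: [0.4662, 0.2479, 0.1805]
tool_rot: [0.3, 3.126, -0.0]
ft_force: [0.2, 0.1, -0.6]
grip_width: 0.559
grip_force: 0.0
[246.69355613 230.80835449] (array([[300.40635226,   0.        , 246.55971546],
       [  0.        , 300.40635226, 194.31945332],
       [  0.        ,   0.        ,   1.        ]]), array([-2.22550236, -1.83688324, -0.29170643]), array([-0.33156378, -0.4161364 ,  0.22505941]))
```

View pics/c3.png

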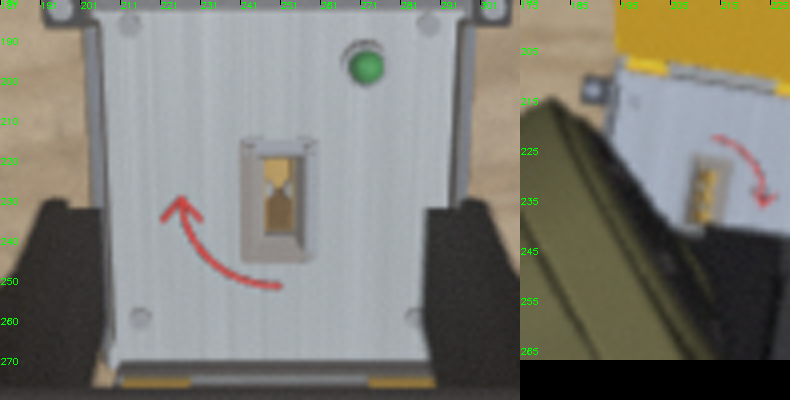

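The wrist view shows the funnel mouth rectangle at crop (240–315, 137–262), which puts its centre at about pixel (250.4, 230). Its edges are parallel to the image, so the tool yaw matches the box. In the top view the slot is at about (212,232).

```bash
python3 - <<'E'
from h import *
w=np.load("w2c.npy");c=(cam("top")[0]*0+cam("wrist")[0],w[:3],w[3:])
q=lambda x,y,z=.055:atz(c,(181+x/4,180+y/4),z)[:2]
cs=[q(240,137),q(315,137),q(315,262),q(240,262)]
print(np.round(cs,4),np.mean(cs,0),[np.linalg.norm(cs[i]-cs[i-1]).round(4) for i in range(4)])
r=q(432,362,.059)-q(120,362,.059);print("rail dir deg",np.degrees(np.arctan2(r[1],r[0])),np.linalg.norm(r))
r=q(315,30,.05)-q(0,0,.05)
t=cam("top");T=lambda x,y:(175+(x-520)/5,195+y/5)
print("top mouth",[atz(t,T(*p),.055)[:2].round(4) for p in[(700,152),(732,163),(713,235),(683,222)]])
s=cam("side");print("side",atz(s,(210.2,186.8),.055))
E
python3 d.py .625 -.048 .18 94.6
```

```text
[[0.4951 0.2363]
 [0.4987 0.2552]
 [0.534  0.2489]
 [0.5302 0.2293]] [0.51449031 0.24243166] [np.float64(0.0358), np.float64(0.0193), np.float64(0.0358), np.float64(0.02)]
rail dir deg 79.04917005254647 0.08444688322568143
top mouth [array([0.5323, 0.2418]), array([0.5272, 0.2278]), array([0.496 , 0.2365]), array([0.5019, 0.2496])]
side [0.51576786 0.23566272 0.055     ]
d [-2.126e-01 -2.602e-01  2.000e-04] turn -0.272 curY 79.0 q [-0.74  0.09  0.21  1.82 -0.02  1.24  0.86] t 5.25
```

Three keyhole estimates: wrist (.5145,.2424), top (.5144,.2389), side (.5158,.2357). x agrees and y is uncertain by a few mm. I'll look at the key with the wrist camera to calibrate that offset.

```bash
python3 d.py .57 -.052 .18 94.6; echo '[[-1, -1.5, 0, 0, 1], [-2, -3, 0, 0, 1], [-3, -4.5, 0, -0.25, 1], [-4, -6, 0, -0.5, 1], [-5, -7.5, 0, -0.75, 1], [-6, -9, 0, -1, 1], [-7, -10.5, 0, -1.25, 1], [-7.5, -12, 0, -1.36, 1], [-7.9, -13.275, 0, -1.36, 1], [-7.9, -13.725, 0, -1.36, 1], [-7.9, -13.725, 0, -1.36, 1], [-7.9, -13.725, 0, -1.36, 1]]' | python3 inch.py; python3 d.py .57 -.052 .18 94.6
python3 - <<'E'
from h import *
c=cam("wrist");i=ctrl.get_image("wrist")[:,:,::-1].copy();cv2.imwrite("pics/w3raw.png",i)
np.save("w3c.npy",np.array([*c[1],*c[2]]))
P=proj(c,[(.625,-.048,.097)])[0];u,v=map(int,P);x0,y0=max(0,u-65),max(0,v-60);print(P,x0,y0)
cv2.imwrite("pics/c4.png",crop(i,x0,y0,130,120,4))
E
```

```text
d [-1.594e-01 -2.746e-01  2.000e-04] turn -0.272 curY 79.0 q [-0.74  0.09  0.21  1.82 -0.02  1.24  0.86] t 5.25
time: 6.45
position: [0.5682, -0.049, 0.1803]
tool_rot: [0.131, -3.138, -0.002]
ft_force: [0.5, 1.6, -0.0]
grip_width: 0.999
grip_force: 0.0
d [-0.0015 -0.0031  0.0003] turn 0.003 curY 94.8 q [-0.36  0.18  0.45  1.73 -0.09  1.25  1.77] t 6.45
[242.96108589 257.8716011 ] 177 197
```

View pics/c4.png

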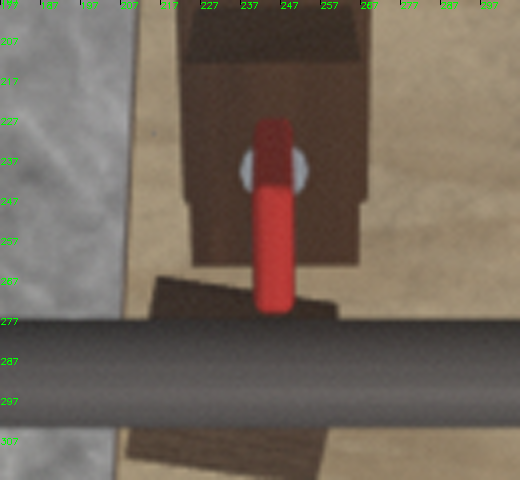

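The key's top face runs from (245.5, 243.7) to (245.5, 275), vertical in the wrist image, so the tool yaw matches the key.

```bash
python3 - <<'E'
from h import *
w=np.load("w3c.npy");c=(cam("wrist")[0],w[:3],w[3:])
a,b=atz(c,(245.5,243.7),.097),atz(c,(245.5,275),.097);m=(a+b)/2;print(a,b,m,np.linalg.norm(a-b))
l,r=atz(c,(177+240/4,197+171/4),.055),atz(c,(177+308/4,197+171/4),.055);print("collar",l,r,(l+r)/2)
E
python3 d.py .6245 -.046 .14 94.6
```

```text
[ 0.61034291 -0.04686952  0.097     ] [ 0.6429299  -0.04415676  0.097     ] [ 0.62663641 -0.04551314  0.097     ] 0.032699715863917574
collar [ 0.62802522 -0.05449339  0.055     ] [ 0.62652845 -0.03656582  0.055     ] [ 0.62727684 -0.0455296   0.055     ]
d [-0.0562 -0.0023  0.0403] turn 0.004 curY 94.9 q [-0.36  0.18  0.45  1.73 -0.09  1.25  1.77] t 6.5
```

Converted, 0.112 m is 5.6, 0.08 m is 4, 0.004 rad is 0.02.

```bash
echo '[[-1.5, -0.05, 1, 0.01, 1], [-2.9, -0.1, 2, 0.02, 1], [-2.9, -0.1, 4, 0.02, 1], [-2.9, -0.1, 5.6, 0.02, 1], [-2.9, -0.1, 5.6, 0.02, 1], [-2.9, -0.1, 5.6, 0.02, 1], [-2.9, -0.1, 5.6, 0.02, 1]]' | python3 inch.py; python3 d.py .6262 -.0465 .068 94.6
```

```text
time: 7.2
position: [0.6279, -0.0472, 0.071]
tool_rot: [-0.124, 3.135, 0.001]
ft_force: [-0.6, -0.4, 1.0]
grip_width: 0.998
grip_force: 0.0
d [0.0016 0.0009 0.003 ] turn -0.001 curY 94.5 q [-0.32  0.41  0.43  1.69 -0.19  1.08  1.83] t 7.2
```

Converted, 0.002 m is 0.1, 0.0015 m is 0.075.

```bash
echo '[[0.075, 0.05, 0.1, 0, 1], [0.075, 0.05, 0.1, 0, 0.5], [0.075, 0.05, 0.1, 0, 0], [0.075, 0.05, 0.1, 0, 0], [0.075, 0.05, 0.1, 0, 0], [0.075, 0.05, 0.1, 0, 0], [0.075, 0.05, 0.1, 0, 0], [0.075, 0.05, 0.1, 0, 0]]' | python3 inch.py 10; python3 d.py .6262 -.0465 .068 94.6; python3 -c "
from h import *;print(ctrl.get_state()['torque'])"
```

```text
time: 8.0
position: [0.6246, -0.0471, 0.0665]
tool_rot: [0.123, -3.139, -0.0]
ft_force: [0.4, 0.3, -0.1]
grip_width: 0.45
grip_force: 0.0
d [-0.0016  0.0005 -0.0015] turn -0.002 curY 94.5 q [-0.32  0.41  0.43  1.7  -0.19  1.07  1.83] t 8.0
[0.00949493 0.02768895 0.01551763]
```

```bash
echo '[[0, 0, 0, 0, 0], [0, 0, 0, 0, 0], [0, 0, 0, 0, 0], [0, 0, 0, 0, 0], [0, 0, 0, 0, 0], [0, 0, 0, 0, 0], [0, 0, 0, 0, 0]]' | python3 inch.py 10;echo '[[0, 0, 0, 0, 0], [0, 0, 0, 0, 0], [0, 0, 0, 0, 0], [0, 0, 0, 0, 0]]' | python3 inch.py 40
```

```text
time: 8.7
position: [0.6247, -0.047, 0.0665]
tool_rot: [-0.123, 3.139, 0.0]
ft_force: [-0.3, 0.9, -0.6]
grip_width: 0.113
grip_force: 10.0
time: 9.1
position: [0.6246, -0.0471, 0.0666]
tool_rot: [-0.123, 3.139, 0.0]
ft_force: [-0.2, -0.0, 0.1]
grip_width: 0.112
grip_force: 40.0
```

The key is gripped with no side force, and it sits where the averaged estimate put it. From this grasp the wrist camera reads about +1.5 mm in y and the top camera about -1 mm, so the keyhole is at about (.5147,.2405). Next I'll lift and carry the key.

```bash
echo '[[0, 0, -1, 0, 0], [0, 0, -2.5, 0, 0], [0, 0, -5, 0, 0], [0, 0, -5.25, 0, 0], [0, 0, -5.25, 0, 0], [0, 0, -5.25, 0, 0]]' | python3 inch.py; python3 d.py .5147 .2405 .172 79.05
```

```text
time: 9.7
position: [0.6238, -0.0469, 0.1703]
tool_rot: [0.123, -3.137, -0.0]
ft_force: [0.2, 0.6, -1.6]
grip_width: 0.113
grip_force: 40.0
d [ 0.0863  0.2951 -0.0015] turn 0.269 curY 94.5 q [-0.34  0.32  0.46  1.6  -0.14  1.26  1.79] t 9.7
```

Converted, 0.295 m is 14.75, 0.259 m is 12.95, 0.14 rad is 0.7.

```bash
echo '[[0.55, 1.85, 0, 0.15, 0], [1.1, 3.7, 0, 0.35, 0], [1.65, 5.55, 0, 0.5, 0], [2.2, 7.4, 0, 0.7, 0], [2.75, 9.25, 0, 0.9, 0], [3.3, 11.1, 0, 1.1, 0], [3.8, 12.95, 0, 1.3, 0], [4.3, 14.75, 0, 1.345, 0], [4.3, 14.75, 1, 1.345, 0], [4.3, 14.75, 1.5, 1.345, 0], [4.3, 14.75, 1.5, 1.345, 0], [4.3, 14.75, 1.5, 1.345, 0], [4.3, 14.75, 1.5, 1.345, 0]]' | python3 inch.py; python3 d.py .5147 .2405 .14 79.05
python3 - <<'E'
from h import *
c=cam("wrist");i=ctrl.get_image("wrist")[:,:,::-1].copy();s=ctrl.get_image("side")[:,:,::-1].copy();t=ctrl.get_image("top")[:,:,::-1].copy()
cv2.imwrite("pics/w4raw.png",i);cv2.imwrite("pics/s4raw.png",s)
P=proj(c,[(.5147,.2405,.055)])[0];u,v=map(int,P);print(P,u-50,v-65)
a=crop(i,u-50,min(v-65,384-110),100,110,4);b=crop(s,170,130,76,88,5)
o=np.zeros((440,780,3),np.uint8);o[:,:400]=a;o[:,400:]=b;cv2.imwrite("pics/c5.png",o)
E
```

```text
time: 11.0
position: [0.5167, 0.2393, 0.142]
tool_rot: [0.302, 3.126, 0.0]
ft_force: [0.9, -0.1, -0.7]
grip_width: 0.108
grip_force: 40.0
d [0.0022 0.0008 0.002 ] turn -0.002 curY 79.0 q [-0.75  0.21  0.3   1.77 -0.07  1.18  0.95] t 11.0
[247.76127448 195.83627947] 197 130
```

View pics/c5.png

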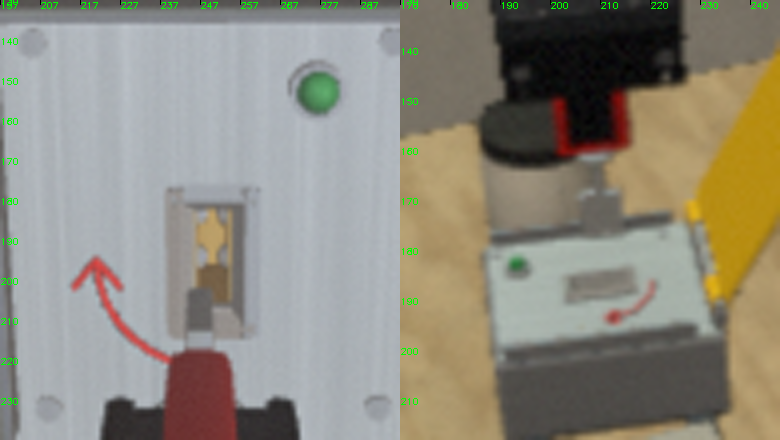

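In the wrist view the blade is at column 246.8 and the mouth frame is centred at 250.4. In the side view the blade tip's centre is (210.1,176.6) and the frame's centre is (210.2,187.2). I'll compute the relative offset in each camera.

Run:
```python
from h import *
c=cam("wrist");s=cam("side");st=ctrl.get_state();R=cv2.Rodrigues(st["tool_rot"])[0];p=st["position"];tip=p[2]-.0606
tl=lambda P:(R.T@(P-p)).round(4)
cs=[atz(c,(197+x/4,130+y/4),.055) for x,y in[(167,187),(260,187),(260,337),(167,337)]]
print("wrist mouth",tl(np.mean(cs,0)),"blade near edge y",tl(atz(c,(246.75,202),tip)), "tip z",tip)
print("side mouth",tl(atz(s,(210.2,187.2),.055)),"side tip",tl(atz(s,(210.1,176.6),tip)))
# collar centre in side view
print("side collar",tl(atz(s,(170+(594-400)/5,130+154/5),tip+.047)))
```

```text
wrist mouth [0.0021 0.0031 0.0873] blade near edge y [ 0.0058 -0.0002  0.0606] tip z 0.08168534012373692
side mouth [ 0.0002 -0.006   0.0873] side tip [-0.0024  0.0001  0.0606]
side collar [-0.0029 -0.0034  0.0136]
```

Relative offsets give about +3 mm in tool x and +2.5 to 3 mm in tool y. I'll shift by that and lower to just inside the funnel while watching the force.

Converted, 0.003 m is 0.15, 0.024 m is 1.2.

```bash
echo '[[0.15, 0.135, 0, 0, 0], [0.15, 0.135, 0.5, 0, 0], [0.15, 0.135, 1, 0, 0], [0.15, 0.135, 1.2, 0, 0], [0.15, 0.135, 1.2, 0, 0], [0.15, 0.135, 1.2, 0, 0]]' | python3 inch.py; echo '[[0, 0, 0.15, 0, 0], [0, 0, 0.3, 0, 0], [0, 0, 0.4, 0, 0], [0, 0, 0.5, 0, 0], [0, 0, 0.5, 0, 0]]' | python3 inch.py
```

```text
time: 11.75
position: [0.5134, 0.2434, 0.1174]
tool_rot: [-0.299, -3.127, 0.0]
ft_force: [0.5, -0.2, 0.7]
grip_width: 0.114
grip_force: 40.0
time: 12.25
position: [0.5132, 0.2434, 0.1072]
tool_rot: [-0.299, -3.127, 0.0]
ft_force: [0.1, -0.4, -0.5]
grip_width: 0.11
grip_force: 40.0
```

There is no force with the tip at z≈.047, so it has entered the slot. Pushing on through the pins.

Converted, 0.015 m is 0.75, 0.012 m is 0.6.

```bash
echo '[[0, 0, 0, 0, 0], [0, 0, 0.2, 0, 0], [0, 0, 0.4, 0, 0], [0, 0, 0.6, 0, 0], [0, 0, 0.75, 0, 0]]' | python3 inch.py 58; echo '[[0, 0, 0.15, 0, 0], [0, 0, 0.3, 0, 0], [0, 0, 0.45, 0, 0], [0, 0, 0.45, 0, 0]]' | python3 inch.py
```

```text
time: 12.75
position: [0.5141, 0.2435, 0.0939]
tool_rot: [0.299, 3.126, 0.001]
ft_force: [-2.4, -1.5, 11.7]
grip_width: 0.112
grip_force: 58.0
time: 13.15
position: [0.5145, 0.2435, 0.085]
tool_rot: [0.299, 3.125, 0.001]
ft_force: [-0.3, -0.8, 5.3]
grip_width: 0.109
grip_force: 58.0
```

Converted, 0.008 m is 0.4, 0.006 m is 0.3.

```bash
echo '[[0, 0, 0.15, 0, 0], [0, 0, 0.3, 0, 0], [0, 0, 0.4, 0, 0], [0, 0, 0.4, 0, 0]]' | python3 inch.py; echo '[[0, 0, 0.1, 0, 0], [0, 0, 0.2, 0, 0], [0, 0, 0.2, 0, 0]]' | python3 inch.py
```

```text
time: 13.55
position: [0.5147, 0.2434, 0.0765]
tool_rot: [0.3, 3.125, 0.001]
ft_force: [1.5, -0.1, 3.6]
grip_width: 0.106
grip_force: 58.0
time: 13.85
position: [0.5152, 0.2436, 0.0758]
tool_rot: [0.3, 3.125, 0.003]
ft_force: [-5.5, -4.1, 24.1]
grip_width: 0.106
grip_force: 58.0
```

The floor is reached: 24 N at TCP .0758, against a predicted .0766. Easing the push slightly and turning clockwise (positive about tool z).

Converted, -0.002 m is -0.1, 0.15 rad is 0.75.

```bash
echo '[[0, 0, -0.1, 0.25, 0], [0, 0, -0.1, 0.75, 0], [0, 0, -0.1, 1.25, 0], [0, 0, -0.1, 1.75, 0], [0, 0, -0.1, 2.25, 0], [0, 0, -0.1, 2.75, 0], [0, 0, -0.1, 3.25, 0], [0, 0, -0.1, 3.75, 0]]' | python3 inch.py; python3 -c "
from h import *;s=ctrl.get_state();print(s['torque'],s['joint_positions'].round(2))"; python3 d.py .5152 .2436 .0766 79.05
```

```text
time: 14.65
position: [0.5152, 0.2432, 0.0761]
tool_rot: [1.429, 2.795, 0.003]
ft_force: [-1.4, -3.3, 13.6]
grip_width: 0.108
grip_force: 58.0
[-0.93666193  0.52291272  0.08447269] [-0.83  0.28  0.4   1.84 -0.12  1.05  0.24]
d [ 0.0003  0.0002 -0.0005] turn -0.754 curY 35.9 q [-0.83  0.28  0.4   1.84 -0.12  1.05  0.24] t 14.65
```

Converted, 0.83 rad is 4.15.

```bash
echo '[[0, 0, 0, 0.5, 0], [0, 0, 0, 1, 0], [0, 0, 0, 1.5, 0], [0, 0, 0, 2, 0], [0, 0, 0, 2.5, 0], [0, 0, 0, 3, 0], [0, 0, 0, 3.5, 0], [0, 0, 0, 3.85, 0], [0, 0, 0, 4.15, 0], [0, 0, 0, 4.15, 0]]' | python3 inch.py; python3 -c "
from h import *;s=ctrl.get_state();print(s['torque'],s['joint_positions'].round(2))"; python3 d.py .5152 .2436 .0766 79.05
```

```text
time: 15.65
position: [0.515, 0.2432, 0.0761]
tool_rot: [2.433, 1.986, 0.003]
ft_force: [-2.1, -3.6, 15.7]
grip_width: 0.114
grip_force: 58.0
[-1.05977841  0.76665647  0.19651874] [-0.94  0.29  0.52  1.84 -0.16  1.05 -0.56]
d [ 0.0004  0.0002 -0.0005] turn 1.561 curY -11.5 q [-0.94  0.29  0.52  1.84 -0.16  1.05 -0.56] t 15.65
```

The manual's scale: shifts go in units of 20 mm and turns go in units of 0.2 rad. Converting my numbers, 0.05 rad is 0.25.

```bash
echo '[[0, 0, 0, 0.15, 0], [0, 0, 0, 0.25, 0], [0, 0, 0, 0.25, 0], [0, 0, 0, 0.25, 0], [0, 0, 0, 0.25, 0]]' | python3 inch.py
python3 - <<'E'
from h import *
s=ctrl.get_state();print(s['torque'],abs(s['qd']).max())
i=ctrl.get_image("side")[:,:,::-1].copy();cv2.imwrite("pics/s6.png",crop(i,165,100,95,115,5))
E
python3 d.py .5152 .2436 .0766 79.05
```

```text
time: 16.15
position: [0.515, 0.2432, 0.0761]
tool_rot: [2.48, 1.927, 0.003]
ft_force: [-2.4, -2.5, 15.6]
grip_width: 0.109
grip_force: 58.0
[-1.02553071  0.81651893  0.19582281] 0.002307543727604104
d [ 0.0005  0.0001 -0.0005] turn 1.512 curY -14.3 q [-0.94  0.29  0.53  1.84 -0.17  1.05 -0.6 ] t 16.2
```

View pics/s6.png

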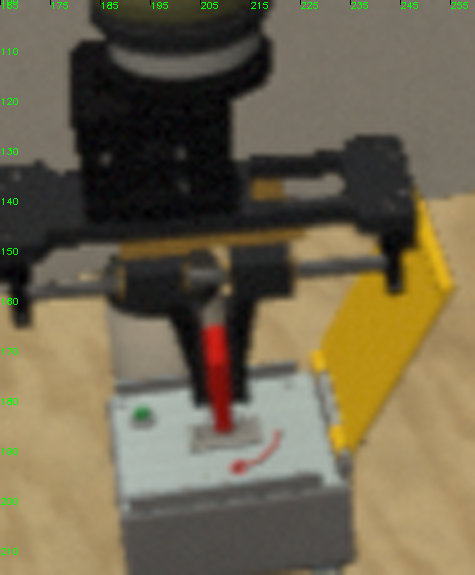

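The key stands with its edge to the camera, about a quarter turn round. The cover's lower bar corner is still at (256,157.6), the same as when it was folded. I'll add one small nudge to confirm the stop, then hand in.

```bash
echo '[[0, 0, 0, 0.1, 0], [0, 0, 0, 0.2, 0], [0, 0, 0, 0.2, 0], [0, 0, 0, 0.2, 0], [0, 0, 0, 0.2, 0], [0, 0, 0, 0.2, 0]]' | python3 inch.py 60
python3 - <<'E'
from h import *
s=ctrl.get_state();print(s['torque'],abs(s['qd']).max())
E
python3 d.py .5152 .2436 .0766 79.05
```

```text
time: 16.8
position: [0.515, 0.2432, 0.0761]
tool_rot: [2.516, 1.878, 0.003]
ft_force: [-1.6, -3.0, 15.4]
grip_width: 0.115
grip_force: 60.0
[-0.98810225  0.72737312  0.62055147] 0.0018547308556405406
d [ 0.0005  0.0001 -0.0005] turn 1.474 curY -16.5 q [-0.95  0.29  0.53  1.84 -0.17  1.05 -0.64] t 16.8
```

The torque jumped from 0.20 to 0.62 N m, so the barrel is at its hard stop. Handing in.

```bash
python3 -c "
from bench import ctrl
print(ctrl.close_job())"
```

```text
the job is handed in; nothing more can be done
None
```

I handed the job in at 16.8 s with the cover folded back to its stop, the key fully home, and the barrel held clockwise against its hard stop at 60 N grip; the hand-in call gave no verdict.

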